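Tip the blue-capped vials out of the blue tilt bin

TASK

Pull the blue tilt-out bin forward by its side handle until it comes to rest at its stop, so that both blue-capped vials roll out into the tray in front of that bin, then let go and leave the bin tipped. Leave the green bin closed.

Things in the scene. Friction and masses are not known exactly. Their poses are not given: they have to be found in the camera images.
- blue_unit: Grey stand of the blue bin, 215x170x128 mm, fixed, left or right of a like green one. Origin on the worktop below the bin's pivot axis (along y, z 110 mm). -x is its front, faces the robot within 13 degrees; +y its left. Catch tray: x -150 to -35, y -76 to 76, floor z 5, walls to z 35 mm. Stop post for the lever: x -93, y 78, top z 151 mm, 14 mm thick.
- blue_bin (a joint): Tilt of the blue bin (128 mm wide, round ends of 62 mm radius), rad. 0 = closed (start), grows as its top is pulled forward and down; hard stop at 1.4. A little stiff: about 2 N at the handle moves it and it stays where it is left. The vials roll out from about 0.7 on.
- blue_grip (a point): Middle of the blue bin's handle: round black bar, 16 mm thick, 56 mm long, parallel to the stand's y, on a lever left of the bin, 104 mm from the pivot. In the stand's frame, at tilt q: x = 30 cos q - 100 sin q, y = 122, z = 110 + 100 cos q + 30 sin q mm (closed: x 30, z 210; stop: x -93, z 157). Take or hook it from above, a finger before and one behind; it turns with the bin.
- blue_vial_0_mid (a point): Middle of the first brown vial with a blue cap, 25 mm in diameter, 48 mm long, about 20 g, lying loose in the blue bin, its length across the bin.
- blue_vial_1_mid (a point): Middle of the second such vial, beside the first.
- green_bin (a joint): Tilt of the green bin, the bystander on the other stand (same make and size, with green-capped vials), rad. 0 = closed; to be left closed.
Things that resemble listed ones, but are neither listed nor needed, are in the scene too. Leave any red or yellow look-alike of the part that bears blue_vial_1_mid alone.

How it is judged:
By the outcome, as a careful person would: the job done as asked, in the order asked, and still so for the second after the job is handed in, with the robot touching nothing.
It also fails if it takes over 35 s, if anything falls off the work surface, if the arm or the gripper's body presses on something with over 40 N, if the wrist force passes 120 N, or if a joint passes its speed limit or range.

ROBOT

A 6-joint arm with a two-finger parallel gripper is mounted at the origin on a cart in front of the work surface, level with it; the furniture and walls round the work are solid. World frame = base frame: x ahead of the robot, y to its left, z up, the work surface at z = 0. Lengths are in m, angles in rad, forces in N, time in s.
With the tool pointing down it reaches from about 0.35 to 0.775 m from the base axis. Payload 5.5 kg.
Tool frame: the origin (TCP) lies between the finger pads; the fingertips stand 22 mm ahead of it and the grasp point (between the pads) lies 3 mm ahead of it (env.finger_overhang is the distance from the TCP to the fingertips, in m); y points along the fingers, x is the direction in which the jaws open and shut, and the axes are right-handed (so a half turn about y gives the same grasp; the last joint's range is limited). The gripper opens to 85 mm and grips with 20 to 120 N. Pads are 22 mm wide; open, the fingers measure 114 mm over their backs; the gripper's body (76 mm by 85 mm) begins 54 mm behind the grasp point. The pads swing forward as they close: fully open they stand 13 mm farther back than shut.
Start: joints at [1.178, 0.313, 0.046, 1.304, 0, 1.431], TCP at [0.144, 0.557, 0.253] pointing down, gripper open.
Joint ranges: [-2.76, 2.76], [-0.86, 1.69], [-1.03, 1.26], [-2.2, 2.34], [-1.47, 1.5], [-3.14, 3.14]. Speed limits (rad/s): [2.57, 2.57, 3.14, 3.14, 3.14, 3.14].

INTERFACE

Orientations are given as a unit quaternion [w, x, y, z].
In Python, from workcell import monitor, cams, job, env gives the robot as it stands.
- The arm moves only by the tool drive_tool, never from a script. Its argument "plan" is text: rows parted by semicolons, each of 7 numbers parted by spaces: the opening, from -1 (shut) to 1 (fully open), then the shift along the tool's x, y, z in mm, then the turn, a rotation vector about the tool's x, y, z in degrees. In form: gripper x y z rx ry rz; .... A call has 1 to 8 rows; each row shifts and turns the pose as measured when the row begins, along the tool's axes as they then stand; what a row does not reach is not made up. A row lasts 1/8 s, in which the tool goes at most 62.5 mm and 10.7 degrees, less where a joint would pass 70% of its speed; a pose out of reach is approached as far as the arm can. A call is refused whole if a number of a shift passes 62.5 or a number of a turn 10.7, either way. A call with a gripper value outside its range is refused whole. The fingers move at their own pace and stop on an object; "grip_force" is the grip in N (left out, the last holds). Time passes only in rows, so rows that do not move let the fingers close. It gives the time, the measured TCP pose, the force and the opening at its end, in the units of the state.
- monitor.get_state(): the state, without advancing time (a new reading comes with each control period).
- cams.read_camera(name): name is "scene" or "top" or "wrist"; returns (picture, depth): 420x560x3 uint8, red, green, blue; 420x560 float32, m along the optical axis (not along the pixel's ray), 0 where there is no reading.
- cams.calibration(name): a dict with "fx", "fy", "cx", "cy" (pixels), "R" (3x3) and "t" (3): a world point X has camera coordinates R X + t. Camera axes: x right, y down, z forward; pixel columns grow to the right and rows downward; lengths in m; the calibration is good to about 2 mm. The wrist camera is an equidistant fisheye: a pixel r from the principal point sees the ray r / f radians off the axis. A picture is of the moment at which its call begins: read the wrist's pose just before it. calibration takes no time and is no camera call; for the wrist camera it gives the pose at the moment of the call.
- job.hand_in(): hands the job in, once; it reports no verdict.
The state is a dict: "clock": time; "joint_pos": joint angles; "qvel": joint speeds; "tau": joint torques, N m; "tcp_pos": TCP position; "orientation": TCP orientation; "wrist_force": force on the tool from outside, world axes, zero at the start; "ft_torque": the same for the moment, N m; "finger_gap": finger opening in m.
Only numpy, scipy, OpenCV 4.12 (cv2) and the standard library are available. Lean on these libraries where they do the work, as an engineer would, in place of code of your own. Each camera call takes 0.05 s, during which the arm holds its last target.

## Working session

There is one attempt and no reset: what is moved stays moved. The work goes in short steps, Python scripts to look and compute and a tool call to move; the robot and the scene stay as the last step left them, time stands still between calls to the robot, and variables do not carry over. Pictures are saved under pics/ and viewed, and the job is handed in when it is done.

Besides the shell and the picture viewer there is one more tool, called after "Emit:" as name(argument=value, ...) on one line, values as JSON. drive_tool: Moves the arm, as the interface text tells. Its arguments: {"type":"object","properties":{"plan":{"type":"string"},"grip_force":{"type":"number"}},"required":["plan"]}

```bash
mkdir -p pics; python3 - <<'E'
from workcell import monitor, cams, job, env
import cv2,numpy as np
s=monitor.get_state(); print({k:np.round(v,3).tolist() for k,v in s.items()})
for n in ("scene","top"):
    im,d=cams.read_camera(n); cv2.imwrite(f"pics/{n}0.png",im[:,:,::-1]); np.save(f"pics/{n}0.npy",d)
    c=cams.calibration(n); print(n,{k:np.round(v,3).tolist() for k,v in c.items()})
E
```

```text
{'clock': 0.0, 'joint_pos': [1.178, 0.314, 0.045, 1.304, 0.0, 1.431], 'qvel': [-0.002, 0.0, 0.001, -0.0, 0.001, 0.001], 'tau': [0.0, -48.063, 29.853, 0.02, -0.0, -0.0], 'tcp_pos': [0.144, 0.556, 0.252], 'orientation': [-0.559, 0.559, 0.432, -0.434], 'wrist_force': [-0.546, -0.39, 0.203], 'ft_torque': [0.007, -0.048, 0.025], 'finger_gap': 0.085}
scene {'fx': 474.563, 'fy': 474.563, 'cx': 279.262, 'cy': 209.594, 'R': [[0.746, -0.666, 0.009], [-0.312, -0.362, -0.878], [0.588, 0.652, -0.478]], 't': [-0.444, 0.218, 1.08]}
top {'fx': 419.783, 'fy': 419.783, 'cx': 277.342, 'cy': 213.623, 'R': [[0.016, -1.0, -0.014], [-0.999, -0.015, -0.05], [0.05, 0.015, -0.999]], 't': [-0.134, 0.47, 1.498]}
```

View pics/scene0.png

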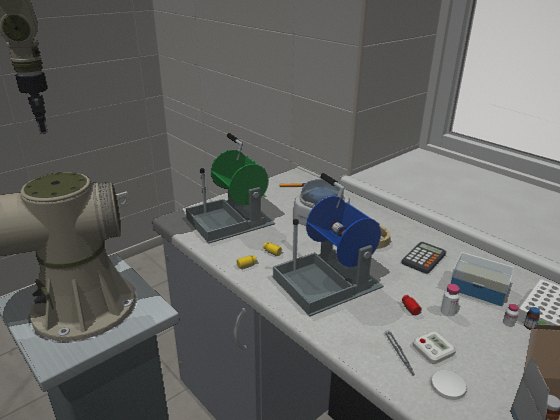

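View pics/top0.png

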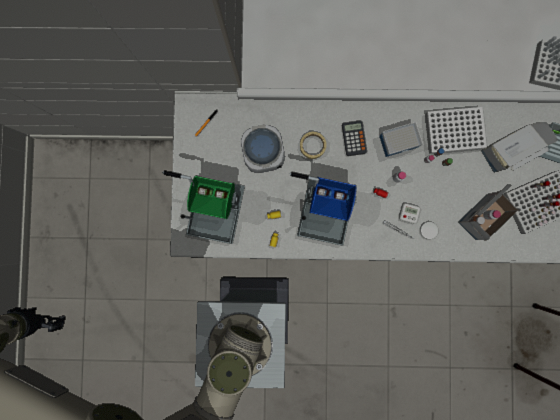

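```bash
python3 - <<'E'
import cv2
a=cv2.imread("pics/top0.png")[150:260,160:380]; cv2.imwrite("pics/topc.png",cv2.resize(a,None,fx=3.6,fy=3.6,interpolation=2))
a=cv2.imread("pics/scene0.png")[160:320,250:420]; cv2.imwrite("pics/scenec.png",cv2.resize(a,None,fx=3.7,fy=3.7,interpolation=2))
E
```

```text
(no output)
```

View pics/topc.png

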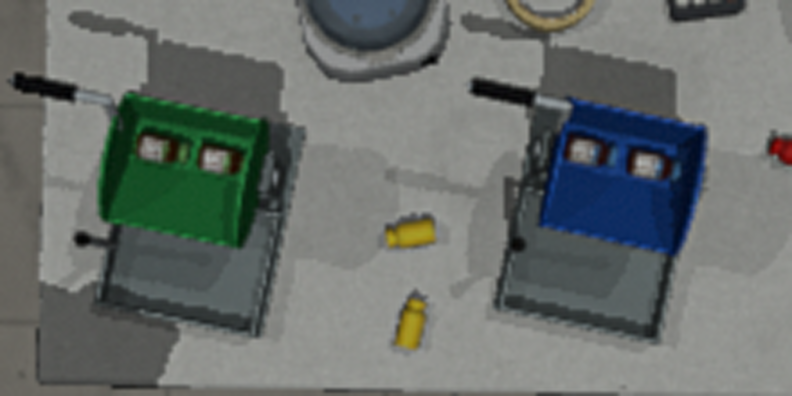

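View pics/scenec.png

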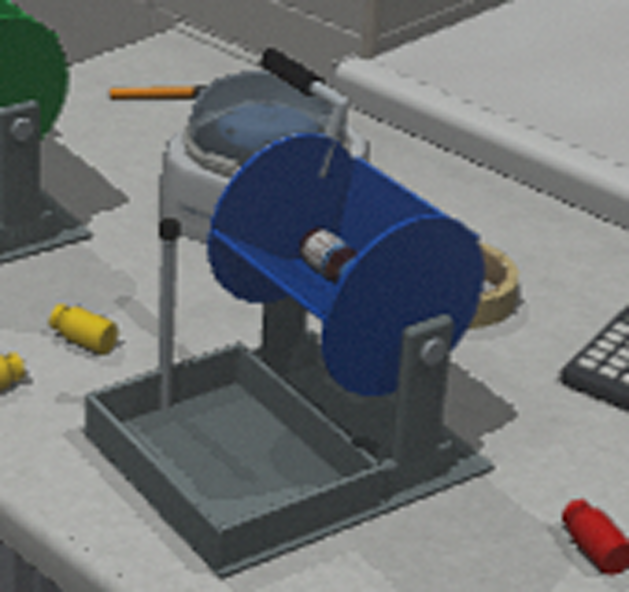

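```bash
cat > h.py <<'E'
import numpy as np
from scipy.optimize import least_squares
from workcell import cams
C={n:cams.calibration(n) for n in("scene","top")}
def proj(n,X):
    c=C[n];p=np.array(c["R"])@X+np.array(c["t"]);return np.array([c["fx"]*p[0]/p[2]+c["cx"],c["fy"]*p[1]/p[2]+c["cy"]])
def back(n,u,v,z=None,depth=None):
    c=C[n];R=np.array(c["R"]);t=np.array(c["t"]);r=np.array([(u-c["cx"])/c["fx"],(v-c["cy"])/c["fy"],1.])
    if depth is not None:return R.T@(r*depth-t)
    o=-R.T@t;d=R.T@r;return o+d*(z-o[2])/d[2]
T=lambda u,v:np.array([u/3.6+160,v/3.6+150])-.36
S=lambda u,v:np.array([u/3.7+250,v/3.7+160])-.36
E
python3 - <<'E'
from h import *
obs=[("top",T(472,86),[30,150,210]),("top",T(533,101),[30,94,210]),("scene",S(268,56),[30,150,210]),("scene",S(318,85),[30,94,210]),
("top",T(517,244),[-93,78,151]),("scene",S(170,224),[-93,78,151]),
("top",T(497,308),[-150,76,35]),("top",T(660,340),[-150,-76,35]),("scene",S(87,402),[-150,76,35]),("scene",S(220,535),[-150,-76,35])]
def W(p,l):
    l=np.array(l)/1000.;c,s=np.cos(p[2]),np.sin(p[2]);return np.array([p[0]+c*l[0]-s*l[1],p[1]+s*l[0]+c*l[1],l[2]])
f=lambda p:np.concatenate([proj(n,W(p,l))-o for n,o,l in obs])
r=least_squares(f,[.5,-.2,0],loss='soft_l1');print(r.x,np.degrees(r.x[2]));print(np.round(f(r.x).reshape(-1,2),1).tolist())
d=np.load("pics/top0.npy")
for a in((472,86),(502,93),(533,101)):
    u,v=T(*a);D=d[int(round(v)),int(round(u))];print(back("top",u,v,depth=D),back("top",u,v,z=.218))
for q in (0,.35,.7,1.05,1.4):
    print(q,W(r.x,[30*np.cos(q)-100*np.sin(q),122,110+100*np.cos(q)+30*np.sin(q)]).round(4))
u,v=np.array([252,225])/3.6+[160,150]
E
```

```text
[ 0.5281923  -0.31081281 -0.19913795] -11.409763861842398
[[0.1, 0.4], [0.7, 0.0], [-0.3, 0.3], [-0.8, 0.6], [0.9, 0.5], [-0.2, -1.3], [2.0, -0.1], [-1.0, 0.3], [1.7, -2.2], [0.1, -3.2]]
[ 0.58718533 -0.16913391  0.21965323] [ 0.58742762 -0.16916     0.218     ]
[ 0.58192445 -0.19523618  0.21645318] [ 0.58170455 -0.1951808   0.218     ]
[ 0.5753509  -0.2221401   0.21639293] [ 0.57513057 -0.22204935  0.218     ]
0 [ 0.5817 -0.1972  0.21  ]
0.35 [ 0.5463 -0.19    0.2142]
0.7 [ 0.5117 -0.183   0.2058]
1.05 [ 0.4819 -0.177   0.1858]
1.4 [ 0.4607 -0.1727  0.1566]
```

```bash
cat >> h.py <<'E'
from workcell import monitor
from scipy.spatial.transform import Rotation as Ro
def pose():
    s=monitor.get_state();q=np.array(s["orientation"]);return np.array(s["tcp_pos"]),Ro.from_quat(q[[1,2,3,0]]),s
def plan(P,R,way,g,smax=50.,amax=9.):
    """way: list of (pos m, Rotation or None)"""
    rows=[]
    for X,Rt in way:
        Rt=Rt or R
        rv=(R.inv()*Rt).as_rotvec(degrees=True); d=np.linalg.norm(X-P)*1000
        n=max(1,int(np.ceil(max(d/smax,np.linalg.norm(rv)/amax))))
        for i in range(n):
            st=R.inv().apply((X-P)/n)*1000; rows.append([g,*np.round(st,1),*np.round(rv/n,1)]); R=R*Ro.from_rotvec(rv/n,degrees=True)
        P=X;R=Rt
    for i in range(0,len(rows),8): print("; ".join(" ".join(f"{v:g}" for v in r) for r in rows[i:i+8]))
def target(yaw,sg=1):
    x=sg*np.array([np.cos(yaw),np.sin(yaw),0]);y=np.array([0,0,-1.]);return Ro.from_matrix(np.stack([x,y,np.cross(x,y)],1))
E
python3 - <<'E'
from h import *
P,R,s=pose();print(R.as_matrix().round(2))
for sg in(1,-1):print(sg,(R.inv()*target(-.199,sg)).as_rotvec(degrees=True))
E
```

```text
[[ 0.25 -0.   -0.97]
 [ 0.97 -0.    0.25]
 [-0.   -1.    0.  ]]
1 [ 6.06486783e-02  8.69181733e+01 -8.50344127e-02]
-1 [-8.62934563e-02 -9.30817820e+01 -6.15466598e-02]
```

```bash
python3 - <<'E'
from h import *
P,R,s=pose();Rt=target(-.199)
mid=np.array([.45,.25,.36])
plan(P,R,[(np.array([.25,.49,.36]),Ro.from_rotvec([0,0,-np.radians(20)])*R),(mid,Ro.from_rotvec([0,0,-np.radians(48)])*R),(np.array([.582,-.19,.34]),Rt)],1)
E
```

```text
1 -9.5 -26.9 -29.9 0 5 -0; 1 -6.8 -26.9 -30.6 0 5 -0; 1 -4.1 -26.9 -31.1 0 5 -0; 1 -1.4 -26.9 -31.3 0 5 -0; 1 -12.1 0 -43 0 4 -0; 1 -9.1 0 -43.7 0 4 -0; 1 -6 -0 -44.2 0 4 -0; 1 -2.9 -0 -44.5 0 4 -0
1 0.2 -0 -44.6 0 4 -0; 1 3.3 -0 -44.5 0 4 -0; 1 6.4 -0 -44.2 0 4 -0; 1 -8.6 2 -45.1 0 3.9 -0; 1 -5.5 2 -45.6 0 3.9 -0; 1 -2.4 2 -45.9 0 3.9 -0; 1 0.7 2 -45.9 0 3.9 -0; 1 3.8 2 -45.8 0 3.9 -0
1 6.9 2 -45.4 0 3.9 -0; 1 10 2 -44.8 0 3.9 -0; 1 13 2 -44.1 0 3.9 -0; 1 16 2 -43.1 0 3.9 -0; 1 18.8 2 -41.9 0 3.9 -0
```

Emit:
drive_tool(plan="1 -9.5 -27 -30 0 5 0; 1 -7 -27 -30.5 0 5 0; 1 -4 -27 -31 0 5 0; 1 -1.5 -27 -31 0 5 0; 1 -12 0 -43 0 4 0; 1 -9 0 -43.5 0 4 0; 1 -6 0 -44 0 4 0; 1 -3 0 -44.5 0 4 0", grip_force=30)

```text
clock: 1.1
tcp_pos: [0.3657, 0.3467, 0.3598]
orientation: [-0.665, 0.669, 0.232, -0.237]
wrist_force: [0.9, 0.1, 1.4]
finger_gap: 0.0854
```

Emit:
drive_tool(plan="1 0 0 -44.5 0 4 0; 1 3.5 0 -44.5 0 4 0; 1 6.5 0 -44 0 4 0; 1 -8.5 2 -45 0 4 0; 1 -5.5 2 -45.5 0 4 0; 1 -2.5 2 -46 0 4 0; 1 0.5 2 -46 0 4 0; 1 4 2 -46 0 4 0")

```text
clock: 2.1
tcp_pos: [0.5127, 0.0095, 0.348]
orientation: [-0.703, 0.709, 0.031, -0.039]
wrist_force: [1.2, -0.1, 0.6]
finger_gap: 0.0856
```

```bash
python3 - <<'E'
from h import *
P,R,s=pose();Rt=target(-.199)
plan(P,R,[(np.array([.582,-.194,.31]),Rt)],1)
E
```

```text
1 9.8 7.8 -41.8 0.1 3.4 -0.1; 1 12.3 7.8 -41.2 0.1 3.4 -0.1; 1 14.7 7.7 -40.4 0.1 3.4 -0.1; 1 17.1 7.7 -39.4 0.1 3.4 -0.1; 1 19.4 7.6 -38.4 0.1 3.4 -0.1
```

Emit:
drive_tool(plan="1 10 8 -42 0 3.4 0; 1 12 8 -41 0 3.4 0; 1 14.5 8 -40.5 0 3.4 0; 1 17 8 -39.5 0 3.4 0; 1 19.5 8 -38.5 0 3.4 0; 1 0 0 0 0 0 0")

```text
clock: 2.85
tcp_pos: [0.5812, -0.2049, 0.3038]
orientation: [-0.7, 0.706, -0.08, 0.07]
wrist_force: [-0.3, 0.2, -0.3]
finger_gap: 0.0852
```

```bash
python3 - <<'E'
from h import *
import cv2
P,R,s=pose();print(P);c=cams.calibration("wrist");im,d=cams.read_camera("wrist");cv2.imwrite("pics/w1.png",im[:,:,::-1]);np.save("pics/w1.npy",d);print(c)
im,d=cams.read_camera("scene");cv2.imwrite("pics/s1.png",im[:,:,::-1])
plan(P,R,[(np.array([.582,-.1955,.213]),target(-.199))],1)
E
```

```text
[ 0.58118838 -0.20494529  0.30379631]
{'fx': 325.19226210127806, 'fy': 325.19226210127806, 'cx': 277.15281047233566, 'cy': 203.232651042063, 'R': array([[ 0.9774528 , -0.21064618, -0.01463579],
       [-0.19849798, -0.94029279,  0.27649237],
       [-0.07200399, -0.26735307, -0.96090466]]), 't': array([-0.60768103, -0.12878697,  0.41372668])}
1 0 45.4 5.2 0.3 -0.4 -0.4; 1 -0.3 45.4 4.9 0.3 -0.4 -0.4
```

View pics/w1.png

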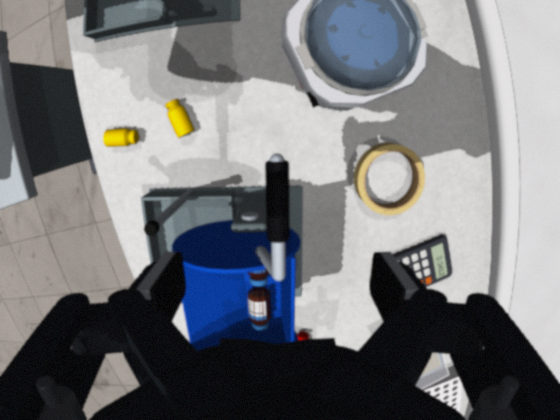

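View pics/s1.png

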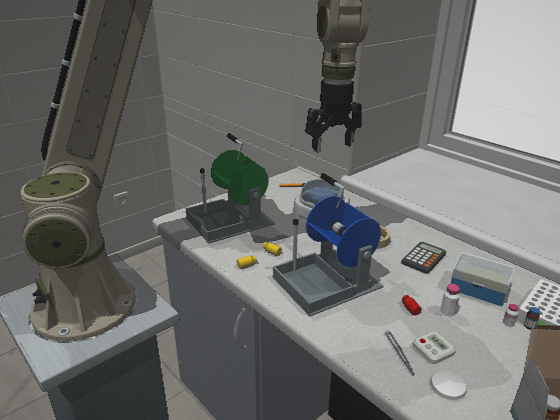

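```bash
python3 - <<'E'
from h import *
d=np.load("pics/w1.npy")
R=np.array([[ 0.9774528 , -0.21064618, -0.01463579],[-0.19849798, -0.94029279,  0.27649237],[-0.07200399, -0.26735307, -0.96090466]]);t=np.array([-0.60768103, -0.12878697,  0.41372668])
for u,v in((277,165),(277,200),(277,237)):
    x=np.array([u-277.15,v-203.23]);r=np.hypot(*x);th=r/325.19;ray=np.array([*(x/r*np.tan(th)),1.]);D=d[v,u];print(D,(R.T@(ray*D-t)).round(4))
E
```

```text
0.2081784 [ 0.588  -0.171   0.2174]
0.21383116 [ 0.5831 -0.1936  0.2182]
0.2209164 [ 0.5776 -0.2192  0.2184]
```

Emit:
drive_tool(plan="1 0 25 3.5 0.3 0 -0.3; 1 0 25 3.5 0.3 0 -0.3; 1 0 20 2 0 0 0; 1 0 12 1 0 0 0; 1 0 0 0 0 0 0")

```text
clock: 3.58
tcp_pos: [0.5819, -0.1859, 0.2247]
orientation: [0.704, -0.703, 0.07, -0.071]
wrist_force: [0.0, -0.1, -0.2]
finger_gap: 0.0851
```

```bash
python3 - <<'E'
from h import *
P,R,s=pose();print(P,s["wrist_force"]);plan(P,R,[(np.array([.5825,-.1945,.213]),target(-.199))],1)
E
```

```text
[ 0.58189773 -0.18586737  0.22472038] [ 0.04388153 -0.11704672 -0.19983448]
1 2.3 11.7 -8.4 -0.1 -0.1 0.1
```

Emit:
drive_tool(plan="1 2 11.5 -6 0 0 0; 1 0 0 0 0 0 0; -1 0 0 0 0 0 0; -1 0 0 0 0 0 0; -1 0 0 0 0 0 0; -1 0 0 0 0 0 0; -1 0 0 0 0 0 0", grip_force=25)

```text
clock: 4.45
tcp_pos: [0.5826, -0.1929, 0.2155]
orientation: [0.704, -0.704, 0.07, -0.072]
wrist_force: [1.8, -0.6, -0.2]
finger_gap: 0.0153
```

```bash
python3 - <<'E'
from h import *
import cv2
P,R,s=pose();print(P,s["wrist_force"],s["finger_gap"])
im,d=cams.read_camera("scene");cv2.imwrite("pics/s2.png",cv2.resize(im[120:320,230:430,::-1],None,fx=3,fy=3))
th=-.199;q=np.arange(0,1.41,.07)
c,sn=np.cos(th),np.sin(th)
X=(30*np.cos(q)-100*np.sin(q)-30);Z=100*np.cos(q)+30*np.sin(q)-100
print(np.c_[q,X,Z,np.r_[0,np.diff(X)],np.r_[0,np.diff(Z)]].round(1))
E
```

```text
[ 0.58262221 -0.19287051  0.21545052] [ 1.77059278 -0.58850134 -0.22717162] 0.015331966466487837
[[ 0.000e+00  0.000e+00  0.000e+00  0.000e+00  0.000e+00]
 [ 1.000e-01 -7.100e+00  1.900e+00 -7.100e+00  1.900e+00]
 [ 1.000e-01 -1.420e+01  3.200e+00 -7.200e+00  1.400e+00]
 [ 2.000e-01 -2.150e+01  4.100e+00 -7.300e+00  8.000e-01]
 [ 3.000e-01 -2.880e+01  4.400e+00 -7.300e+00  3.000e-01]
 [ 4.000e-01 -3.610e+01  4.200e+00 -7.300e+00 -2.000e-01]
 [ 4.000e-01 -4.340e+01  3.500e+00 -7.300e+00 -7.000e-01]
 [ 5.000e-01 -5.060e+01  2.400e+00 -7.200e+00 -1.200e+00]
 [ 6.000e-01 -5.770e+01  7.000e-01 -7.100e+00 -1.700e+00]
 [ 6.000e-01 -6.470e+01 -1.500e+00 -7.000e+00 -2.200e+00]
 [ 7.000e-01 -7.150e+01 -4.200e+00 -6.800e+00 -2.700e+00]
 [ 8.000e-01 -7.810e+01 -7.300e+00 -6.600e+00 -3.100e+00]
 [ 8.000e-01 -8.440e+01 -1.090e+01 -6.400e+00 -3.600e+00]
 [ 9.000e-01 -9.050e+01 -1.490e+01 -6.100e+00 -4.000e+00]
 [ 1.000e+00 -9.630e+01 -1.940e+01 -5.800e+00 -4.400e+00]
 [ 1.000e+00 -1.018e+02 -2.420e+01 -5.500e+00 -4.800e+00]
 [ 1.100e+00 -1.069e+02 -2.940e+01 -5.100e+00 -5.200e+00]
 [ 1.200e+00 -1.117e+02 -3.500e+01 -4.700e+00 -5.600e+00]
 [ 1.300e+00 -1.160e+02 -4.090e+01 -4.300e+00 -5.900e+00]
 [ 1.300e+00 -1.200e+02 -4.700e+01 -3.900e+00 -6.200e+00]
 [ 1.400e+00 -1.234e+02 -5.340e+01 -3.500e+00 -6.400e+00]]
```

View pics/s2.png

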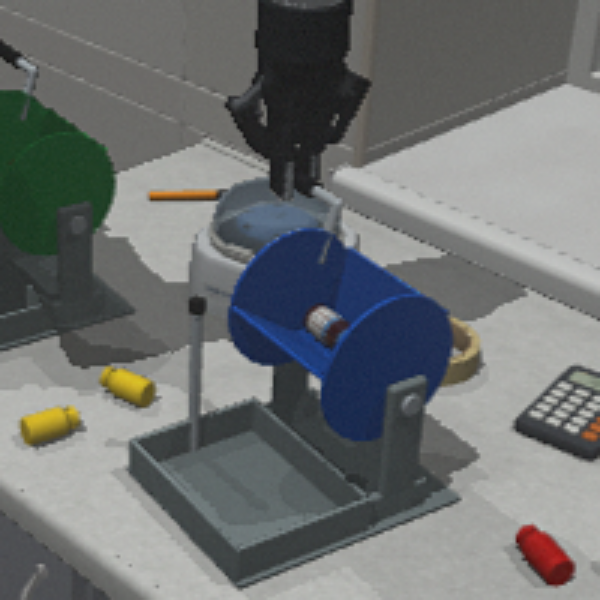

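The bar is held between the fingers (around px 295,185 in the crop) and the gap reads 15 mm. Next I pull along the arc.

Emit:
drive_tool(plan="-1 -7 -2 0 0 0 0; -1 -7 -1.5 0 0 0 0; -1 -7.5 -1 0 0 0 0; -1 -7.5 -0.5 0 0 0 0; -1 -7.5 0 0 0 0 0; -1 -7.5 0.5 0 0 0 0; -1 -7 1 0 0 0 0")

```text
clock: 5.38
tcp_pos: [0.5336, -0.183, 0.2214]
orientation: [-0.703, 0.704, -0.066, 0.075]
wrist_force: [3.9, -1.1, 2.6]
finger_gap: 0.015
```

```bash
cat >> h.py <<'E'
P0=np.array([.58262,-.19287,.21545])
def where():
    P,R,s=pose();d=(P-P0)*1000;th=-.199;c,sn=np.cos(th),np.sin(th)
    X=c*d[0]+sn*d[1];Y=-sn*d[0]+c*d[1]
    from scipy.optimize import minimize_scalar
    f=lambda q:np.hypot(30*np.cos(q)-100*np.sin(q)-30-X,100*np.cos(q)+30*np.sin(q)-100-d[2])
    m=minimize_scalar(f,bounds=(-.1,1.6),method='bounded')
    print("dx %.1f dy %.1f dz %.1f q %.3f off %.1f"%(X,Y,d[2],m.x,m.fun),np.round(s["wrist_force"],1),round(s["finger_gap"],4),s["clock"],(R.inv()*target(-.199)).as_rotvec(degrees=True).round(1))
    for q in np.arange(m.x,m.x+.57,.07)[1:]: print(round(q,2),np.round([30*np.cos(q)-100*np.sin(q)-30-X,-(100*np.cos(q)+30*np.sin(q)-100-d[2])],1))
E
python3 -c "
from h import *
where()"
```

```text
dx -50.0 dy 0.0 dz 5.9 q 0.478 off 3.4 [ 3.9 -1.1  2.6] 0.015 5.375 [ 0.  -0.   0.8]
0.55 [-6.5  4.9]
0.62 [-13.5   7. ]
0.69 [-20.3   9.6]
0.76 [-27.   12.7]
0.83 [-33.4  16.2]
0.9 [-39.5  20.1]
0.97 [-45.4  24.5]
1.04 [-50.9  29.3]
```

Emit:
drive_tool(plan="-1 -6.5 4 0 0 0 0; -1 -7 3 0 0 0 0; -1 -7 3 0 0 0 0; -1 -6.5 3.5 0 0 0 0; -1 -6.5 3.5 0 0 0 0; -1 -6 4 0 0 0 0")

```text
clock: 6.12
tcp_pos: [0.4922, -0.1747, 0.2007]
orientation: [-0.703, 0.704, -0.065, 0.076]
wrist_force: [4.0, -0.6, -0.9]
finger_gap: 0.0152
```

```bash
python3 -c "
from h import *
where()"
```

```text
dx -92.3 dy -0.0 dz -14.8 q 0.923 off 1.1 [ 4.  -0.6 -0.9] 0.0152 6.125 [ 0.1 -0.1  0.9]
0.99 [-5.1  5.4]
1.06 [-10.5  10.3]
1.13 [-15.6  15.6]
1.2 [-20.2  21.2]
1.27 [-24.5  27.1]
1.34 [-28.4  33.3]
1.41 [-31.8  39.8]
1.48 [-34.7  46.5]
```

Emit:
drive_tool(plan="-1 -5 5.5 0 0 0 0; -1 -5.5 5 0 0 0 0; -1 -5 5.5 0 0 0 0; -1 -4.5 5.5 0 0 0 0; -1 -4.5 6 0 0 0 0")

```text
clock: 6.75
tcp_pos: [0.4665, -0.1695, 0.1709]
orientation: [-0.703, 0.704, -0.065, 0.076]
wrist_force: [3.7, -0.6, 2.0]
finger_gap: 0.0152
```

```bash
python3 -c "
from h import *
where()
import cv2
im,d=cams.read_camera('scene');cv2.imwrite('pics/s3.png',cv2.resize(im[120:320,230:430,::-1],None,fx=3,fy=3))"
```

```text
dx -118.4 dy -0.0 dz -44.5 q 1.302 off 0.0 [ 3.7 -0.6  2. ] 0.0152 6.75 [ 0.1 -0.1  0.9]
1.37 [-3.7  6.3]
1.44 [-6.9 12.9]
1.51 [-9.6 19.7]
1.58 [-11.9  26.6]
1.65 [-13.7  33.7]
1.72 [-14.9  40.9]
1.79 [-15.7  48.1]
1.86 [-16.   55.5]
```

View pics/s3.png

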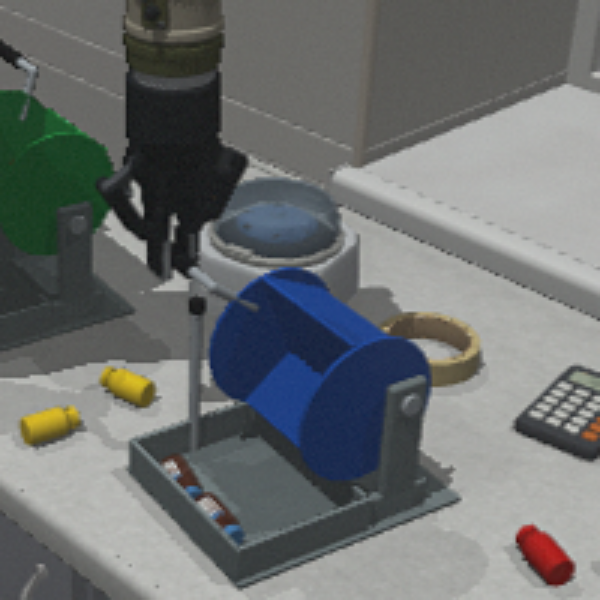

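Both vials are in the tray, at crop px (180,475) and (217,513). The lever is just above the stop post, so I ease it down onto the stop.

Emit:
drive_tool(plan="-1 -3 4.5 0 0 0 0; -1 -2.5 4.5 0 0 0 0; -1 -1.5 3 0 0 0 0; -1 -1 3 0 0 0 0")

```text
clock: 7.3
tcp_pos: [0.4615, -0.1685, 0.1617]
orientation: [-0.702, 0.705, -0.061, 0.079]
wrist_force: [-2.4, 3.8, 24.6]
finger_gap: 0.0147
```

```bash
python3 -c "
from h import *
where()"
```

```text
dx -123.5 dy -0.0 dz -53.8 q 1.403 off 0.1 [-2.4  3.8 24.6] 0.0147 7.3 [ 0.1 -0.   1.5]
1.47 [-3.1  6.6]
1.54 [-5.6 13.5]
1.61 [-7.6 20.5]
1.68 [-9.2 27.6]
1.75 [-10.2  34.9]
1.82 [-10.8  42.2]
1.89 [-10.8  49.5]
1.96 [-10.3  56.8]
```

Emit:
drive_tool(plan="-1 0 0 0 0 0 0; 0.6 0 0 0 0 0 0; 0.6 0 0 0 0 0 0; 0.6 0 0 0 0 0 0; 0.6 0 0 0 0 0 0; 0.6 0 0 0 0 0 0")

```text
clock: 8.05
tcp_pos: [0.4567, -0.1667, 0.1587]
orientation: [-0.703, 0.704, -0.065, 0.076]
wrist_force: [0.0, 0.1, -0.5]
finger_gap: 0.0679
```

```bash
python3 -c "
from h import *
where()
import cv2
im,d=cams.read_camera('scene');cv2.imwrite('pics/s4.png',cv2.resize(im[120:320,230:430,::-1],None,fx=3,fy=3))"
```

```text
dx -128.6 dy 0.8 dz -56.7 q 1.449 off 3.3 [ 0.   0.1 -0.5] 0.0679 8.05 [ 0.  -0.   0.8]
1.52 [0.3 8.1]
1.59 [-1.9 15.1]
1.66 [-3.6 22.2]
1.73 [-4.9 29.4]
1.8 [-5.6 36.6]
1.87 [-5.8 44. ]
1.94 [-5.5 51.3]
2.01 [-4.7 58.5]
```

View pics/s4.png

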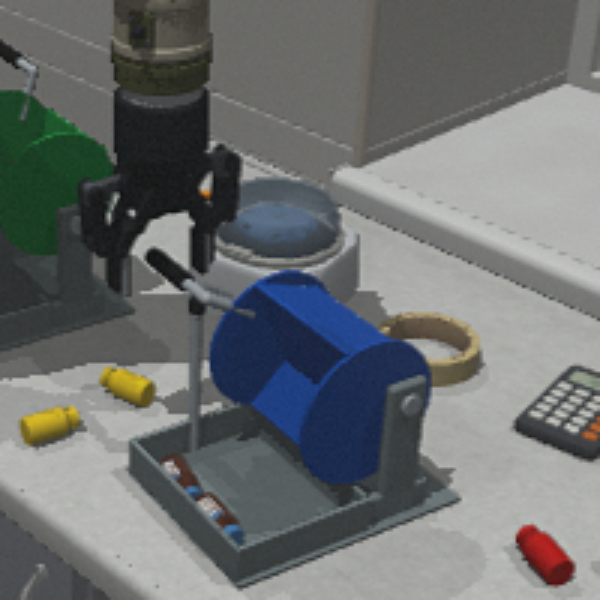

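Emit:
drive_tool(plan="0.6 3 -10 0 0 0 0; 0.6 0 -20 0 0 0 0; 0.6 0 -35 0 0 0 0; 0.6 0 -45 0 0 0 0; 0.6 0 -40 0 0 0 0; 0.6 0 -20 0 0 0 0; 0.6 0 0 0 0 0 0")

```text
clock: 8.98
tcp_pos: [0.4583, -0.167, 0.3385]
orientation: [-0.702, 0.705, -0.064, 0.077]
wrist_force: [0.2, 0.4, -0.3]
finger_gap: 0.0684
```

```bash
python3 -c "
from h import *
where()
import cv2
im,d=cams.read_camera('scene');cv2.imwrite('pics/s5.png',cv2.resize(im[120:320,190:430,::-1],None,fx=3,fy=3))
im,d=cams.read_camera('top');cv2.imwrite('pics/t5.png',cv2.resize(im[150:260,160:380,::-1],None,fx=3.6,fy=3.6));np.save('pics/t5.npy',d)"
```

```text
dx -127.0 dy 0.8 dz 123.0 q 0.702 off 138.8 [ 0.2  0.4 -0.3] 0.0684 8.975 [ 0.1 -0.   1.1]
0.77 [ 48.8 130.4]
0.84 [ 42.4 134. ]
0.91 [ 36.3 138.1]
0.98 [ 30.5 142.5]
1.05 [ 25.1 147.4]
1.12 [ 19.9 152.6]
1.19 [ 15.2 158.2]
1.26 [ 10.9 164. ]
```

View pics/s5.png

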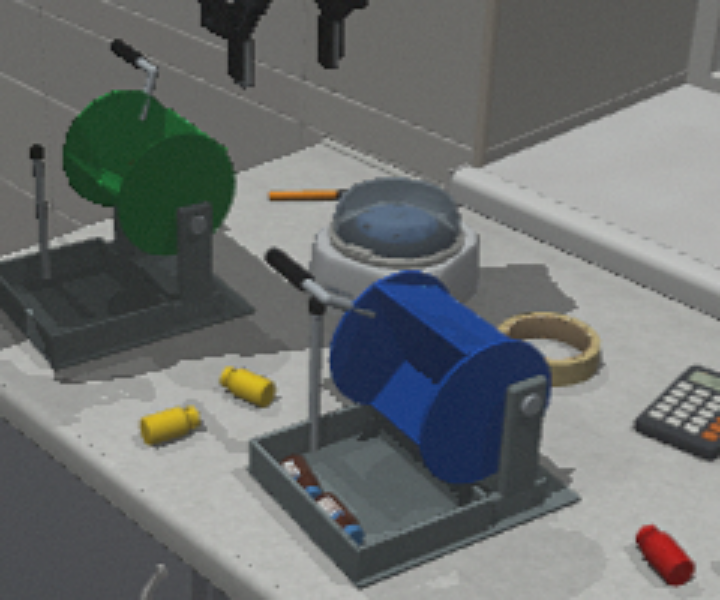

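View pics/t5.png

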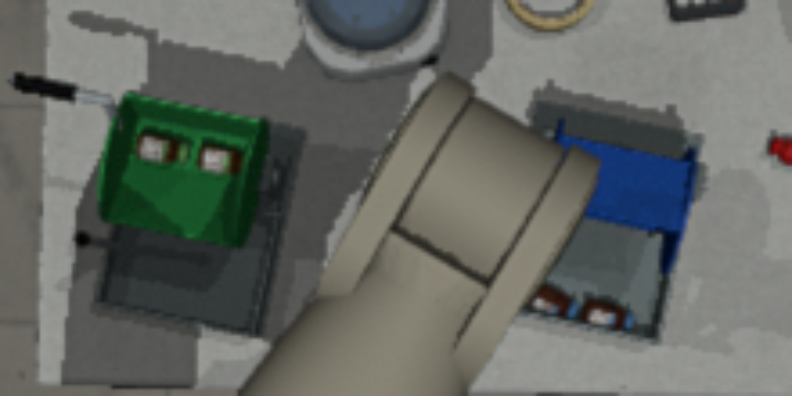

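```bash
python3 - <<'E'
from h import *
p=[0.5282,-.3108,-.199]
def W(l):
    l=np.array(l)/1000.;c,s=np.cos(p[2]),np.sin(p[2]);return np.array([p[0]+c*l[0]-s*l[1],p[1]+s*l[0]+c*l[1],l[2]])
for q in(1.3,1.35,1.4):
    print(q,[((proj("scene",W([30*np.cos(q)-100*np.sin(q),y,110+100*np.cos(q)+30*np.sin(q)]))-[190,120])*3).round(0) for y in(150,122,94)])
import cv2
a=cv2.imread("pics/s5.png")[220:360,240:400];cv2.imwrite("pics/s5c.png",cv2.resize(a,None,fx=4,fy=4,interpolation=2))
E
```

```text
1.3 [array([275., 243.]), array([293., 256.]), array([311., 271.])]
1.35 [array([272., 248.]), array([290., 262.]), array([308., 276.])]
1.4 [array([270., 254.]), array([287., 268.]), array([305., 282.])]
```

View pics/s5c.png

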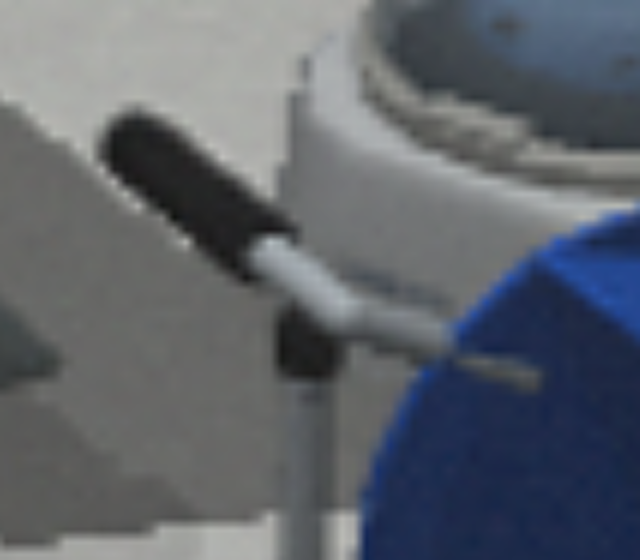

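```bash
python3 -c "
from workcell import job
print(job.hand_in())"
```

```text
the job is handed in; nothing more can be done
None
```

I pulled the blue bin forward by its side handle until it rested on its stop, then let go. I lifted the gripper straight up and handed the job in at about 9 s of the 35 s allowed.

- **Bin at its stop:** the arm's position put the tilt at about 1.40 rad, with 25 N on the wrist sensor as the lever met the stop. After release the camera shows the lever on the stop post, and the handle's pixels match 1.4 rad to 1–3 pixels in the 3x crop.
- **Vials:** the scene and top pictures both show the two blue-capped vials in the tray in front of the bin.
- **Other items:** the green bin looks closed with its vials still inside, and the red and yellow look-alikes were not touched.
- **Gripper:** it is clear of everything at z 0.34 m, with wrist force near zero.

No check failed. The worst position mismatch was about 3 mm off the handle's arc partway through the pull, and I corrected it as I went.

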